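Wedge a crimping die into its tapered dovetail way

TASK

Fit the blue crimping die to the die base: from the base's open apron, foot flat on the steel and its narrow end leading, slide it between the dovetail rails until it wedges tight and stays tight when you let go. How far it goes depends on how the brass gib is set today, so go by feel; a die still held in the fingers binds askew before it is tight, so it is best pressed home from behind with shut fingers. Push it firmly, with about 20 newtons, and do not force it with more than 25. Leave the red die, the wire stripper, the hex key and the terminal bin where they are.

Things in the scene. Friction and masses are not known exactly. Their poses are not given: they have to be found in the camera images.
- die: BLUE crimping die, 0.6 kg, standing on its bright steel dovetail foot. Origin: centre of the foot's underside, z up, +x to the foot's narrow end (nose), which goes in first. Blue block 50 (x) by 28 (y) from 14 to 52 above the underside; on top a grooved steel anvil (to 64) and, towards the nose, a brass shelf. Black pull tab 14 wide, 8 high, on the wide (-x) end at height 43, reaching to x = -33: press here.
- die_foot (a point): On the die: middle of the nose's lower edge line, x = +30, on the underside; axes as the die. Foot 60 long (x), 14 high, flanks leaning 30 degrees inward upward. At the underside the straight flank is at y = -22 all along; the tapered flank at y = +25.8 at the wide end, +22 at mid-length, +18.2 at the nose (1 in 8). Oiled steel, friction about 0.2.
- die_grip (a point): On the die: centre of the blue block, 38 above the foot's underside; axes as the die. Grip here across the 28 mm width (along y): finger tips reaching down to 17 above the underside still clear the rails, whose tops stand 12 above the floor of the way.
- spare: RED crimping die, same shape and size as the blue one, standing on the bench. Bystander.
- base: Die base fixed on the bench: steel plate 160 (x) by 130 (y), 16 thick. Origin: centre of its underside; +x is the direction in which the die slides in. x = -80 to -5 is a bare apron, flat and level with the floor of the way, to set the die down on (two 6 mm bolt heads at its corners x = -68, y = +-56). x = -5 to 65 carries the two rails of the way, 12 high.
- mouth (a point): On the base: floor of the way (16 above the bench), middle of the mouth where the rails begin; axes as the base. Both rails overhang inward, 30 degrees. At floor level the steel rail's flank is at y = -22, parallel to x. The brass gib's flank (+y side) tapers 1 in 8: y = 26.4 here, 17.6 at the far end 70 on. So the nose enters with 8 mm side play, 1 mm less per 8 mm of travel.
- seat (a point): On the base: floor of the way, 35 beyond the mouth; axes as the base. The die's origin ends here, axes along the base's, if the gib is set mid-range; the gib may be 1.25 mm in or out (not measured), so the die wedges up to 10 mm short or beyond. No end stop: once both flanks bear it stops within 1 mm. The taper is self-locking: pressed in with 15 to 25 N, the die stays wedged when released.
- stripper: Wire stripper with two green handles, 175 long, 24 high, lying on the bench. Origin on its underside; x along it. Bystander.
- hexkey: Black L-shaped hex key, 90 by 32, 6 thick, lying on the bench. Bystander.
- bin: Blue open bin of crimp terminals, 80 (x) by 110 (y), 50 high. Origin: centre of its underside. Bystander.
Things that resemble listed ones, but are neither listed nor needed, are in the scene too. What is shaped like the die but turquoise is not meant.

How it is judged:
By the outcome, as a careful person would: the job done as asked, in the order asked, and still so for the second after the job is handed in, with the robot touching nothing.
It also fails if it takes over 54 s, if anything falls off the work surface, if the arm or the gripper's body presses on something with over 40 N, if the wrist force passes 120 N, or if a joint passes its speed limit or range.

ROBOT

A 6-joint arm with a two-finger parallel gripper is mounted at the origin on the work surface. World frame = base frame: x ahead of the robot, y to its left, z up, the work surface at z = 0. Lengths are in m, angles in degrees, forces in N, time in s.
With the tool pointing down it reaches from about 0.25 to 0.725 m from the base axis. Payload 9.7 kg.
Tool frame: the origin (TCP) lies between the finger pads; the fingertips stand 11 mm ahead of it and the grasp point (between the pads) lies 8 mm behind it; z points along the fingers, x is the direction in which the jaws open and shut, and the axes are right-handed (so a half turn about z gives the same grasp; the last joint's range is limited). The gripper opens to 85 mm and grips with 20 to 120 N. Pads are 22 mm wide; open, the fingers measure 114 mm over their backs; the gripper's body (76 mm by 85 mm) begins 54 mm behind the grasp point. The pads swing forward as they close: fully open they stand 13 mm farther back than shut.
Start: joints at [-67.208, 4.979, 10.078, 95.1, 0, 90], TCP at [0.213, -0.507, 0.204] pointing down, gripper open.
Joint ranges: [-179.16, 179.16], [-48.56, 103.87], [-65.8, 70.77], [-126.05, 130.52], [-82.76, 87.17], [-180, 180]. Speed limits (degrees/s): [127.2, 127.2, 147.25, 180, 180, 180].

INTERFACE

Orientations are given as [roll, pitch, yaw] about the fixed x, y, z axes, in that order (R = Rz(yaw) Ry(pitch) Rx(roll)).
In Python, from workcell import get_obs, camera, job_done gives the robot as it stands.
- The arm moves only by the tool arm_command, never from a script. Its argument "increments" is a list of rows, each a list of 2 entries, a list of its own where there are three numbers: the shift along the tool's x, y, z in units of 25 mm (1.0 is 25 mm), then the turn about the tool's z in units of 6 degrees (1.0 is 6 degrees). In form: [[[dx, dy, dz], roll], ...]. A call has 1 to 5 rows; each row is the pose to reach, as a shift and turn from the pose measured when the call began, along the tool's axes at that moment; what a row does not reach only later rows make up. A row lasts 1/10 s, in which the tool goes at most 50 mm and 8.59 degrees, less where a joint would pass 70% of its speed; a pose out of reach is approached as far as the arm can. A call with a gripper value outside its range is refused whole. "claw" is the closure, from -1 (fully open) to 1 (shut), so that 0 is half open, set as the call begins (left out, the last holds). The fingers move at their own pace and stop on an object; "force" is the grip in N (left out, the last holds). Time passes only in rows, so rows that repeat a pose let the fingers close. It gives the time, the measured TCP pose, the force and the opening at its end, in the units of the state.
- get_obs(): the state, without advancing time (a new reading comes with each control period).
- camera(name): name is "scene" or "top" or "wrist"; returns a dict with "frame" (384x512x3 uint8, red, green, blue), "range_z" (384x512 float32, m along the optical axis (not along the pixel's ray), 0 where there is no reading), "K" (3x3 intrinsics, pixels), "R" (3x3) and "t" (3): a world point X has camera coordinates R X + t; the wrist camera has in their place "hand_eye" (4x4, takes a point from camera to tool coordinates, whose origin is the TCP and whose axes are the tool frame's). Camera axes: x right, y down, z forward; pixel columns grow to the right and rows downward; lengths in m; the calibration is good to about 2 mm. The wrist camera is an equidistant fisheye: a pixel r from the principal point sees the ray r / f radians off the axis. A picture is of the moment at which its call begins: read the wrist's pose just before it.
- job_done(): hands the job in, once; it reports no verdict.
The state is a dict: "time": time; "q": joint angles; "qd": joint speeds; "joint_efforts": joint torques, N m; "ee_pos": TCP position; "tcp_rot": TCP orientation; "wrist_force": force on the tool from outside, world axes, zero at the start; "torque": the same for the moment, N m; "opening": finger opening in m.
Only numpy, scipy, OpenCV 4.12 (cv2) and the standard library are available. Lean on these libraries where they do the work, as an engineer would, in place of code of your own. Each camera call takes 0.05 s, during which the arm holds its last target.

## Working session

There is one attempt and no reset: what is moved stays moved. The work goes in short steps, Python scripts to look and compute and a tool call to move; the robot and the scene stay as the last step left them, time stands still between calls to the robot, and variables do not carry over. Pictures are saved under pics/ and viewed, and the job is handed in when it is done.

Besides the shell and the picture viewer there is one more tool, called after "Request:" as name(argument=value, ...) on one line, values as JSON. arm_command: Moves the arm, as the interface text tells. Its arguments: {"type":"object","properties":{"increments":{"type":"array"},"claw":{"type":"number"},"force":{"type":"number"}},"required":["increments"]}

```bash
ls; mkdir -p pics; python3 - <<'E'
from workcell import get_obs,camera
import cv2,numpy as np
o=get_obs();print(o)
for n in("scene","top"):
    c=camera(n);cv2.imwrite(f"pics/{n}0.png",cv2.cvtColor(c["frame"],cv2.COLOR_RGB2BGR));np.savez(f"{n}0.npz",**c);print(n,c["K"],c["R"],c["t"],(c["range_z"]>0).mean())
E
```

```text
pics
{'time': 0.0, 'q': array([-6.72063785e+01,  5.00957358e+00,  1.00343548e+01,  9.51016977e+01,
        6.01459911e-04,  9.00004198e+01]), 'qd': array([-0.0256499 ,  0.02149519,  0.08831511, -0.05559168, -0.00878244,
       -0.01126237]), 'joint_efforts': array([ 3.45096400e-03, -5.20390248e+01,  4.64800608e+01,  1.65191473e-02,
        7.65017830e-05, -2.50107161e-05]), 'ee_pos': array([ 0.21296975, -0.50678446,  0.20299687]), 'tcp_rot': array([-1.79999399e+02,  7.69164536e-02, -6.72067983e+01]), 'wrist_force': array([ 0.14856835, -0.21486562,  0.81822231]), 'torque': array([-0.05552314,  0.01821189,  0.02292285]), 'opening': 0.08564851842411834}
scene [[476.08655471   0.         250.23945994]
 [  0.         476.08655471 196.20000851]
 [  0.           0.           1.        ]] [[ 0.72262081  0.69123568 -0.00352245]
 [ 0.37272706 -0.39393192 -0.8401739 ]
 [-0.58214578  0.60581423 -0.54230565]] [-0.41425963 -0.18812247  1.50430489] 0.9956766764322916
top [[371.43309938   0.         254.914878  ]
 [  0.         371.43309938 189.50343205]
 [  0.           0.           1.        ]] [[-0.01175354 -0.99964559 -0.02388615]
 [-0.99627858  0.0137471  -0.08508825]
 [ 0.08538646  0.02279717 -0.99608707]] [-0.00834687  0.58560764  1.03444883] 0.9961649576822916
```

View pics/scene0.png

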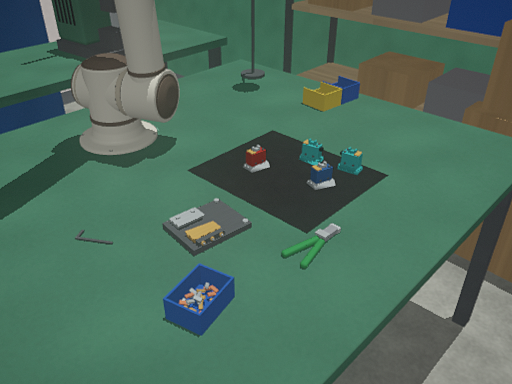

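View pics/top0.png

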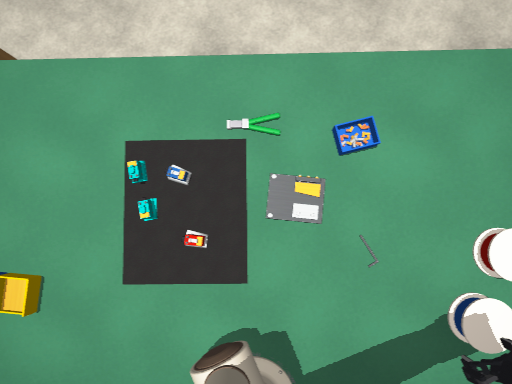

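Candidates in the top view:
- The die with a dark blue block at (179,175).
- Turquoise look-alikes at (137,171) and (148,209), which are not meant.
- The red spare at (196,240).
- The blue bin at (355,135).

I choose the dark blue one at (179,175). The base is at (296,198), with its bolt heads on the left, so the apron is on the left. Next I'll check this in close crops.

```bash
python3 - <<'E'
import cv2,numpy as np
t=cv2.imread("pics/top0.png");s=cv2.imread("pics/scene0.png")
z=lambda i,x,y,w,h:cv2.resize(i[y:y+h,x:x+w],(400,300),interpolation=cv2.INTER_CUBIC)
a=np.hstack([z(t,159,160,40,30),z(t,256,168,80,60)])
b=np.hstack([z(s,295,155,60,45),z(s,160,190,100,75)])
cv2.imwrite("pics/crop0.png",np.vstack([a,b]))
E
```

```text
(no output)
```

View pics/crop0.png

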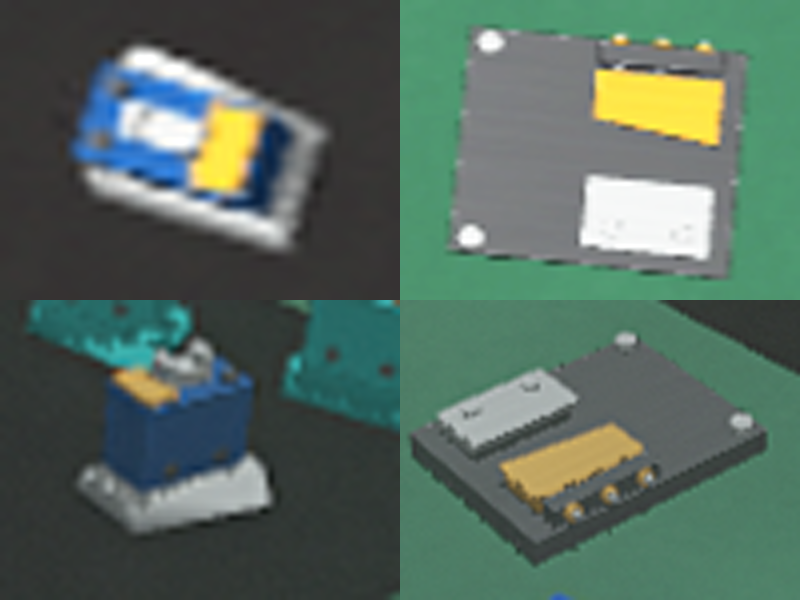

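```bash
cat > h.py <<'E'
import numpy as np,cv2
from scipy.spatial.transform import Rotation as Ro
def cloud(c):
    h,w=c["range_z"].shape;v,u=np.mgrid[:h,:w];z=c["range_z"];K=c["K"]
    P=np.stack([(u-K[0,2])/K[0,0]*z,(v-K[1,2])/K[1,1]*z,z],-1)
    return (P-c["t"])@c["R"]
def plane(c,uv,zz):
    uv=np.asarray(uv,float).reshape(-1,2);K=c["K"]
    d=np.c_[(uv-[K[0,2],K[1,2]])/K[0,0],np.ones(len(uv))]@c["R"]
    o=-c["R"].T@c["t"]
    return o+d*((zz-o[2])/d[:,2])[:,None]
def toolpose(o): return Ro.from_euler('xyz',o["tcp_rot"],degrees=True).as_matrix(),np.array(o["ee_pos"])
E
python3 - <<'E'
import numpy as np,cv2
from h import *
c=dict(np.load("top0.npz"));f=c["frame"];hsv=cv2.cvtColor(f,cv2.COLOR_RGB2HSV);P=cloud(c)
m=cv2.inRange(hsv,(105,100,60),(122,255,255)).astype(bool)
w=np.zeros_like(m);w[155:195,160:200]=1
pts=P[m&w];print("blue",len(pts),np.percentile(pts[:,2],[5,50,95]));top=pts[(pts[:,2]>.045)]
r=cv2.minAreaRect(top[:,:2].astype(np.float32)*1000);print(r)
sub=P[155:195,160:200];fg=sub[sub[...,2]>.007];print("fg",cv2.minAreaRect(fg[:,:2].astype(np.float32)*1000))
w=np.zeros_like(m);w[168:228,258:334]=1
s=(np.abs(P[...,2]-.016)<.006)&w.astype(bool)
a=P[w.astype(bool)&(P[...,2]>.009)]
r=cv2.minAreaRect(a[:,:2].astype(np.float32)*1000);print("base",r,cv2.boxPoints(r),np.median(P[s][:,2]))
gr=cv2.inRange(hsv,(0,0,40),(180,60,130)).astype(bool)&w.astype(bool)
ct=max(cv2.findContours((w&~cv2.inRange(hsv,(60,80,60),(90,255,255)).astype(bool)).astype(np.uint8),0,1)[0],key=cv2.contourArea)
bp=plane(c,ct.reshape(-1,2),.016)[:,:2]
r=cv2.minAreaRect(bp.astype(np.float32)*1000);print(r,cv2.boxPoints(r))
E
```

```text
blue 107 [0.02272138 0.05108159 0.05493844]
((632.93115234375, 206.48658752441406), (50.030181884765625, 27.666399002075195), 71.23951721191406)
fg ((579.3885498046875, 94.23350524902344), (314.5321350097656, 40.041786193847656), 65.094970703125)
base ((557.03466796875, -128.20733642578125), (163.71324157714844, 140.45799255371094), 84.48194122314453) [[ 479.25983  -202.93144 ]
 [ 619.06696  -216.4378  ]
 [ 634.8095    -53.48323 ]
 [ 495.00238   -39.976868]] 0.015757872126043654
((562.6614990234375, -130.91439819335938), (161.0259246826172, 134.3953399658203), 83.47149658203125) [[ 486.74545  -203.26506 ]
 [ 620.2693   -218.54547 ]
 [ 638.5775    -58.563736]
 [ 505.0537    -43.283325]]
```

```bash
cat > go.py <<'E'
import sys,numpy as np
from h import *
from workcell import get_obs
o=get_obs();R,p=toolpose(o);x,y,z,yaw=map(float,sys.argv[1:5])
print("t",round(o["time"],2),"p",p.round(4),"rot",o["tcp_rot"].round(2),"F",o["wrist_force"].round(1),"op",round(o["opening"],4))
d=R.T@(np.array([x,y,z])-p)/.025;print("d",d.round(3),"roll",round(-((yaw-o["tcp_rot"][2]+180)%360-180)/6,3), "q",o["q"].round(1))
E
python3 go.py .56 -.11 .28 -6.5
```

```text
t 0.1 p [ 0.213  -0.5068  0.2031] rot [ 1.800e+02  7.000e-02 -6.721e+01] F [0.4 0.6 0.8] op 0.0853
d [ -9.26  -18.947  -3.066] roll -10.118 q [-67.2   5.   10.   95.1  -0.   90. ]
```

Request:
arm_command(increments=[[[-1,-2,-0.5],-1],[[-2,-4,-1],-2.4],[[-3,-6,-1.5],-3.8],[[-3.9,-8,-2],-5.2],[[-4.8,-9.8,-2.4],-6.5]])

```text
time: 0.6
ee_pos: [0.3743, -0.3213, 0.2575]
tcp_rot: [-180.0, 0.1, -27.9]
wrist_force: [1.1, -1.2, 0.2]
opening: 0.0852
```

```bash
python3 go.py .56 -.11 .28 -6.5
```

```text
t 0.6 p [ 0.3743 -0.3213  0.2575] rot [-1.7996e+02  6.0000e-02 -2.7890e+01] F [ 1.1 -1.2  0.2] op 0.0852
d [  2.611 -10.946  -0.895] roll -3.565 q [-40.7  -1.2   9.8 101.1   0.   77.2]
```

Request:
arm_command(increments=[[[0.5,-2,-0.2],-1],[[1,-4,-0.4],-2],[[1.5,-6,-0.6],-3],[[2,-8,-0.8],-3.565],[[2.4,-10,-0.895],-3.565]])

```text
time: 1.1
ee_pos: [0.5391, -0.1343, 0.2796]
tcp_rot: [-179.9, 0.0, -6.4]
wrist_force: [0.4, -0.6, 0.2]
opening: 0.0853
```

Request:
arm_command(increments=[[[0,0,0],0],[[0,0,0],0]])

```text
time: 1.3
ee_pos: [0.5395, -0.1333, 0.2787]
tcp_rot: [-179.9, 0.1, -6.2]
wrist_force: [-0.1, -0.6, -0.3]
opening: 0.0852
```

```bash
cat > look.py <<'E'
import sys,numpy as np,cv2
from workcell import get_obs,camera
from h import *
n=sys.argv[1];o=get_obs();c=camera("wrist");R,p=toolpose(o)
c["Rt"]=R;c["pt"]=p;np.savez(n+".npz",**c);cv2.imwrite(f"pics/{n}.png",cv2.cvtColor(c["frame"],cv2.COLOR_RGB2BGR))
print(p.round(4),o["tcp_rot"].round(2),c["K"].round(2).tolist(),c["hand_eye"].round(4).tolist())
E
python3 look.py w1
```

```text
[ 0.5395 -0.1333  0.2787] [-1.7995e+02  1.2000e-01 -6.2200e+00] [[297.32, 0.0, 257.16], [0.0, 297.32, 187.83], [0.0, 0.0, 1.0]] [[1.0, 0.0002, 0.0006, -0.0004], [-0.0004, 0.9566, 0.2916, -0.0745], [-0.0005, -0.2916, 0.9566, -0.1708], [0.0, 0.0, 0.0, 1.0]]
```

View pics/w1.png

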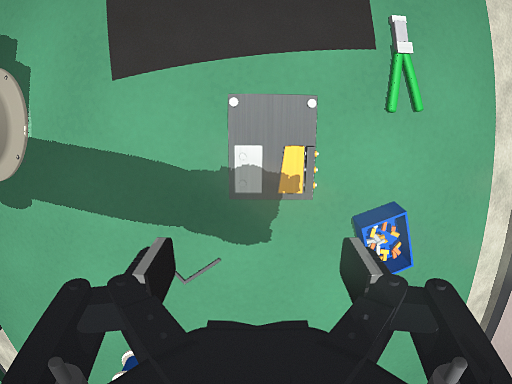

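```bash
cat >> h.py <<'E'
def wplane(c,uv,zz):
    uv=np.asarray(uv,float).reshape(-1,2);K=c["K"];d=(uv-[K[0,2],K[1,2]])/K[0,0]
    th=np.linalg.norm(d,axis=1);k=np.where(th>1e-9,np.sin(th)/np.maximum(th,1e-9),1)
    r=np.c_[d*k[:,None],np.cos(th)]
    H=c["hand_eye"];r=r@H[:3,:3].T@c["Rt"].T;o=c["Rt"]@H[:3,3]+c["pt"]
    return o+r*((zz-o[2])/r[:,2])[:,None]
def wproj(c,X):
    H=c["hand_eye"];T=(np.asarray(X)-c["pt"])@c["Rt"];C=(T-H[:3,3])@H[:3,:3]
    r=np.linalg.norm(C[...,:2],axis=-1);th=np.arctan2(r,C[...,2])
    return C[...,:2]/np.maximum(r,1e-9)[...,None]*th[...,None]*c["K"][0,0]+[c["K"][0,2],c["K"][1,2]]
def rect(c,x0,x1,y0,y1,zz,res=.0005,flip=False):
    "image rows: decreasing world x, cols: decreasing world y"
    xs=np.arange(x1,x0,-res);ys=np.arange(y1,y0,-res)
    X,Y=np.meshgrid(xs,ys,indexing='ij');uv=wproj(c,np.stack([X,Y,0*X+zz],-1)).astype(np.float32)
    return cv2.remap(c["frame"],uv[...,0],uv[...,1],cv2.INTER_CUBIC)
E
python3 - <<'E'
import numpy as np,cv2
from h import *
c=dict(np.load("w1.npz"))
im=rect(c,.47,.65,-.25,-.03,.016,.0004)
cv2.imwrite("pics/r1.png",cv2.cvtColor(im,cv2.COLOR_RGB2BGR));print(im.shape)
E
```

```text
(451, 550, 3)
```

View pics/r1.png

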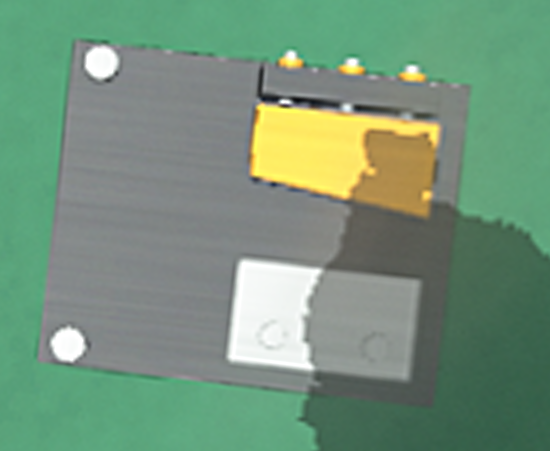

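```bash
python3 go.py .633 .206 .18 -18.8
```

```text
t 1.35 p [ 0.5389 -0.1343  0.2791] rot [-1.7995e+02  1.0000e-01 -6.3300e+00] F [ 0.  -0.5  0.1] op 0.085
d [  2.249 -13.939   3.97 ] roll 2.079 q [-14.    8.4  22.4 104.1   0.   82.3]
```

Request:
arm_command(increments=[[[0.3,-1.8,0.5],0.4],[[0.6,-3.6,1],0.8],[[0.9,-5.4,1.5],1.2],[[1.2,-7.2,2],1.6],[[1.45,-9,2.5],2.08]])

```text
time: 1.85
ee_pos: [0.5996, 0.0852, 0.2165]
tcp_rot: [-180.0, 0.1, -19.1]
wrist_force: [0.4, -0.9, -0.3]
opening: 0.0854
```

```bash
python3 go.py .633 .206 .18 -18.8
```

```text
t 1.85 p [0.5996 0.0852 0.2165] rot [-1.7998e+02  7.0000e-02 -1.9070e+01] F [ 0.4 -0.9 -0.3] op 0.0854
d [-0.313 -5.005  1.463] roll -0.044 q [8.100e+00 1.330e+01 2.090e+01 9.770e+01 1.000e-01 1.171e+02]
```

Request:
arm_command(increments=[[[-0.1,-1.8,0.5],0],[[-0.2,-3.5,1],0],[[-0.3,-5,1.46],0],[[-0.3,-5,1.46],0],[[-0.3,-5,1.46],0]])

```text
time: 2.35
ee_pos: [0.6331, 0.2046, 0.1796]
tcp_rot: [180.0, 0.1, -19.1]
wrist_force: [-0.5, 0.0, 0.1]
opening: 0.0853
```

```bash
python3 look.py w2; python3 - <<'E'
import numpy as np,cv2
from h import *
c=dict(np.load("w2.npz"))
im=rect(c,.57,.69,.13,.29,.052,.0003)
cv2.imwrite("pics/r2.png",cv2.cvtColor(im,cv2.COLOR_RGB2BGR));print(im.shape)
E
```

```text
[0.6331 0.2046 0.1796] [ 1.7996e+02  1.2000e-01 -1.9100e+01] [[297.32, 0.0, 257.16], [0.0, 297.32, 187.83], [0.0, 0.0, 1.0]] [[1.0, 0.0001, 0.0007, -0.0004], [-0.0004, 0.9566, 0.2914, -0.0744], [-0.0006, -0.2914, 0.9566, -0.1708], [0.0, 0.0, 0.0, 1.0]]
(400, 534, 3)
```

View pics/w2.png

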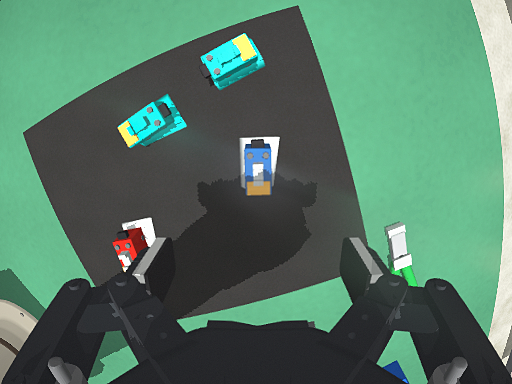

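View pics/r2.png

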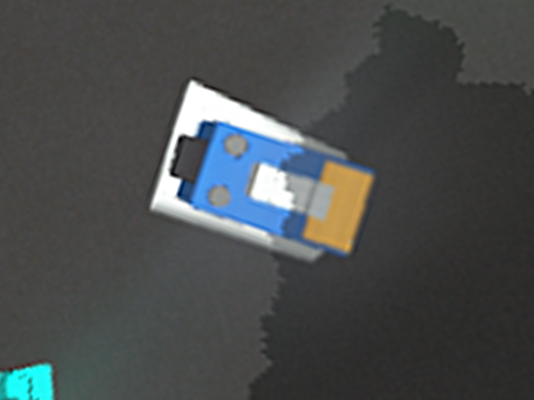

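```bash
cat >> h.py <<'E'
def wcloud(c):
    h,w=c["range_z"].shape;v,u=np.mgrid[:h,:w];K=c["K"]
    d=np.stack([u-K[0,2],v-K[1,2]],-1)/K[0,0];th=np.linalg.norm(d,axis=-1)
    r=np.concatenate([d*(np.sin(th)/np.maximum(th,1e-9))[...,None],np.cos(th)[...,None]],-1)
    P=r*(c["range_z"]/r[...,2])[...,None];H=c["hand_eye"]
    return (P@H[:3,:3].T+H[:3,3])@c["Rt"].T+c["pt"]
E
python3 - <<'E'
import numpy as np,cv2
from h import *
c=dict(np.load("w2.npz"));hsv=cv2.cvtColor(c["frame"],cv2.COLOR_RGB2HSV);P=wcloud(c)
x0,y1,res=.57,.29,.0003
im=rect(c,.57,.69,.13,.29,.052,res);hh=cv2.cvtColor(im,cv2.COLOR_RGB2HSV)
b=cv2.inRange(hh,(104,110,40),(122,255,255))
ct=max(cv2.findContours(b,0,1)[0],key=cv2.contourArea);r=cv2.minAreaRect(ct);bp=cv2.boxPoints(r)
w=np.c_[.69-bp[:,1]*res,.29-bp[:,0]*res];print("blue rect",r,np.array(r[1])*res*1000,w.round(4).tolist())
# line fits along long sides
p=ct.reshape(-1,2).astype(float);a=np.deg2rad(17.5);e=np.array([np.cos(a),np.sin(a)]);n=np.array([-e[1],e[0]])
s=p@e;t=p@n
for sg in(-1,1):
    k=(s>np.percentile(s,15))&(s<np.percentile(s,70))
    ext=np.percentile(t[k]*sg,85);kk=k&(np.abs(t*sg-ext)<4)
    f=np.polyfit(s[kk],t[kk],1);f=np.polyfit(s[kk],t[kk],1);print("side",sg,f,17.5+np.degrees(np.arctan(f[0])),kk.sum(),np.std(t[kk]-np.polyval(f,s[kk])))
m=cv2.inRange(hsv,(104,110,40),(122,255,255)).astype(bool);m[:120]=0;m[210:]=0;m[:,:220]=0;m[:,300:]=0
q=P[m];print(len(q),np.percentile(q[:,2],[5,50,95]));q=q[q[:,2]>.045]
print(cv2.minAreaRect(q[:,:2].astype(np.float32)*1000))
# any foot: height .008-.02 bright
sub=P[120:210,220:300];sb=hsv[120:210,220:300]
k=(sub[...,2]>.006);f=sub[k];print("all",cv2.minAreaRect(f[:,:2].astype(np.float32)*1000))
rd=cv2.inRange(hsv,(0,150,80),(8,255,255)).astype(bool);print("red",np.median(P[rd],0))
tq=cv2.inRange(hsv,(85,120,60),(97,255,255));n_,l,st,ce=cv2.connectedComponentsWithStats(tq)
for i in range(1,n_):
    if st[i,4]>200: print("turq",ce[i],np.median(P[l==i],0))
E
```

```text
blue rect ((274.0149841308594, 185.71426391601562), (180.65887451171875, 91.91011047363281), 17.037769317626953) [54.19766235 27.57303314] [[0.6290000081062317, 0.23770000040531158], [0.6553999781608582, 0.2296999990940094], [0.6395000219345093, 0.1777999997138977], [0.6132000088691711, 0.1859000027179718]]
side -1 [-5.66598717e-04  5.05051638e+01] 17.46753628831248 103 0.5228616467233099
side 1 [1.52080270e-02 1.34561928e+02] 18.371288592443385 103 0.5043747202173466
645 [0.03813286 0.05236763 0.0534962 ]
((641.105224609375, 229.15533447265625), (97.36186981201172, 27.090442657470703), 72.55496215820312)
all ((642.0822143554688, 225.5762939453125), (103.5052261352539, 39.693790435791016), 70.23739624023438)
red [0.45937692 0.17108282 0.04893214]
turq [230.85818182  63.35515152] [0.6432158  0.31773429 0.05160375]
turq [154.65930018 122.05647637] [0.54532394 0.2911013  0.05037791]
```

```bash
python3 go.py .6337 .2059 .030 -17.7
```

```text
t 2.4 p [0.6333 0.2041 0.1804] rot [-1.800e+02  7.000e-02 -1.915e+01] F [-0.1 -0.1 -0.1] op 0.0856
d [-1.000e-03 -7.500e-02  6.017e+00] roll -0.242 q [ 17.8  21.3  26.9  95.6   0.  127. ]
```

Request:
arm_command(increments=[[[0,-0.07,1.2],-0.24],[[0,-0.07,2.4],-0.24],[[0,-0.07,3.6],-0.24],[[0,-0.07,4.3],-0.24],[[0,-0.07,4.3],-0.24]])

```text
time: 2.9
ee_pos: [0.6326, 0.2032, 0.071]
tcp_rot: [179.9, 0.2, -17.9]
wrist_force: [-0.6, 0.0, -0.9]
opening: 0.0855
```

```bash
python3 look.py w3;python3 go.py .6337 .2059 .030 -17.7
```

```text
[0.6326 0.2032 0.071 ] [179.88   0.22 -17.86] [[297.32, 0.0, 257.16], [0.0, 297.32, 187.83], [0.0, 0.0, 1.0]] [[1.0, 0.0001, 0.0007, -0.0004], [-0.0003, 0.9566, 0.2914, -0.0744], [-0.0006, -0.2914, 0.9566, -0.1708], [0.0, 0.0, 0.0, 1.0]]
t 2.95 p [0.6334 0.2037 0.0731] rot [ 1.7996e+02  1.0000e-01 -1.7830e+01] F [-0.1 -0.4  0.9] op 0.0854
d [-0.012 -0.087  1.723] roll -0.022 q [ 17.8  20.4  13.8  83.5   0.  125.7]
```

View pics/w3.png

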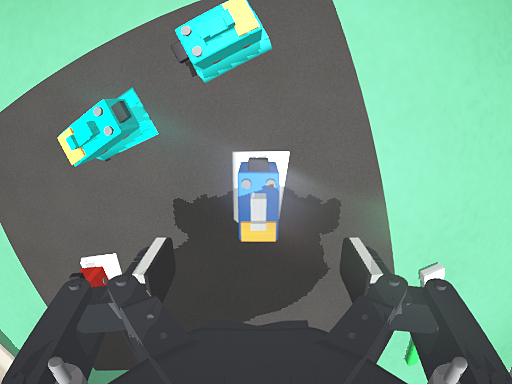

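The blue die at (258,205) lies square between the open fingers.

```bash
python3 - <<'E'
import numpy as np,cv2
from h import *
c=dict(np.load("w3.npz"));hsv=cv2.cvtColor(c["frame"],cv2.COLOR_RGB2HSV)
print(wproj(c,np.array([[.6337,.2059,.052]])))
print(wplane(c,[[258,170],[258,242],[239,205],[279,205]],.052).round(4))
print(wplane(c,[[233,152],[290,152]],.0).round(4))
E
```

```text
[[257.97159745 206.89245177]]
[[0.6416 0.2305 0.052 ]
 [0.6255 0.1802 0.052 ]
 [0.6218 0.2111 0.052 ]
 [0.6478 0.2028 0.052 ]]
[[0.6228 0.2394 0.    ]
 [0.6676 0.2251 0.    ]]
```

Request:
arm_command(increments=[[[0,-0.07,0.7],0],[[0,-0.07,1.2],0],[[0,-0.07,1.72],0],[[0,-0.07,1.72],0],[[0,-0.07,1.72],0]])

```text
time: 3.45
ee_pos: [0.6339, 0.2053, 0.0304]
tcp_rot: [180.0, 0.1, -17.8]
wrist_force: [0.9, 0.7, -0.1]
opening: 0.0855
```

Request:
arm_command(increments=[[[0,0,0],0],[[0,0,0],0],[[0,0,0],0],[[0,0,0],0],[[0,0,0],0]], claw=1, force=60)

```text
time: 3.95
ee_pos: [0.6339, 0.2053, 0.0305]
tcp_rot: [180.0, 0.1, -17.8]
wrist_force: [0.1, 0.4, 1.2]
opening: 0.0122
```

Request:
arm_command(increments=[[[0,0,0],0],[[0,0,0],0],[[0,0,0],0],[[0,0,0],0]])

```text
time: 4.35
ee_pos: [0.6339, 0.2053, 0.0306]
tcp_rot: [180.0, 0.1, -17.8]
wrist_force: [-1.1, 0.1, 3.2]
opening: 0.0063
```

```bash
python3 look.py w4;python3 go.py .6337 .2059 .12 -17.7
```

```text
[0.6339 0.2053 0.0306] [ 1.7997e+02  1.0000e-01 -1.7840e+01] [[297.32, 0.0, 257.16], [0.0, 297.32, 187.83], [0.0, 0.0, 1.0]] [[1.0, 0.0002, 0.0007, -0.0004], [-0.0004, 0.9566, 0.2914, -0.0744], [-0.0006, -0.2914, 0.9566, -0.1708], [0.0, 0.0, 0.0, 1.0]]
t 4.4 p [0.6339 0.2054 0.0307] rot [ 1.7997e+02  1.0000e-01 -1.7840e+01] F [-1.3 -0.6  2.9] op 0.0065
d [-0.019 -0.016 -3.574] roll -0.023 q [ 17.9  21.1  10.   79.    0.  125.8]
```

View pics/w4.png

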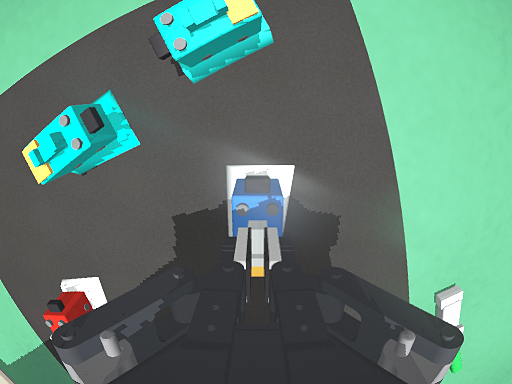

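The fingers have closed to 6.5 mm around what looks like the anvil, not to the 28 mm block width. I'll check with projections and depth before moving.

```bash
python3 - <<'E'
import numpy as np,cv2
from h import *
from workcell import camera,get_obs
c=dict(np.load("w4.npz"));P=wcloud(c)
T=lambda x,y,z:c["pt"]+c["Rt"]@np.array([x,y,z])
for n,t in dict(tcp=(0,0,0),tip=(0,0,.011),grasp=(0,0,-.008),blockL=(-.014,0,-.021),blockR=(.014,0,-.021),up=(0,0,-.05)).items(): print(n,wproj(c,T(*t)[None])[0].round(1))
for u,v in [(258,170),(258,200),(258,235),(258,270),(240,235),(244,245),(244,260),(244,280),(275,235),(275,260),(275,280),(236,200),(280,200),(245,210)]:
    tt=(P[v,u]-c["pt"])@c["Rt"];print((u,v),"world",P[v,u].round(4),"tool",tt.round(4),c["frame"][v,u])
cv2.imwrite("pics/w4z.png",cv2.cvtColor(cv2.resize(c["frame"][150:320,180:340],(640,680)[:2],interpolation=3)[:600],cv2.COLOR_RGB2BGR))
s=camera("scene");np.savez("scene1.npz",**s);t=camera("top")
a=cv2.resize(s["frame"][120:220,240:400],(640,400),interpolation=3);cv2.imwrite("pics/s1.png",cv2.cvtColor(a,cv2.COLOR_RGB2BGR))
print(get_obs()["wrist_force"],get_obs()["opening"])
E
```

```text
tcp [257.6 222. ]
tip [257.6 215.4]
grasp [257.6 227.3]
blockL [232.7 236.8]
blockR [282.6 236.8]
up [257.8 264. ]
(258, 170) world [0.6431 0.2333 0.0144] tool [ 0.0003 -0.0295  0.0162] [255 255 255]
(258, 200) world [0.6409 0.2267 0.053 ] tool [ 0.0002 -0.0224 -0.0224] [122 193 252]
(258, 235) world [0.6364 0.2126 0.0648] tool [ 0.0001 -0.0077 -0.0342] [211 216 216]
(258, 270) world [0.6282 0.1871 0.0562] tool [ 0.0002  0.0191 -0.0255] [240 197  85]
(240, 235) world [0.6292 0.2186 0.072 ] tool [-0.0086 -0.0112 -0.0414] [171 172 170]
(244, 245) world [0.6313 0.2176 0.0817] tool [-0.0063 -0.0108 -0.0511] [173 175 173]
(244, 260) world [0.632  0.2178 0.0957] tool [-0.0057 -0.0112 -0.0651] [181 182 181]
(244, 280) world [0.631  0.2139 0.1045] tool [-0.0055 -0.0073 -0.0739] [52 53 58]
(275, 235) world [0.6452 0.2131 0.0714] tool [ 0.0084 -0.0109 -0.0408] [169 171 170]
(275, 260) world [0.6442 0.2142 0.0963] tool [ 0.007  -0.0115 -0.0656] [178 179 177]
(275, 280) world [0.6437 0.2155 0.1122] tool [ 0.0061 -0.0126 -0.0816] [53 54 58]
(236, 200) world [0.6297 0.2299 0.052 ] tool [-0.0116 -0.0221 -0.0213] [108 191 251]
(280, 200) world [0.652  0.223  0.0527] tool [ 0.0118 -0.0223 -0.0221] [112 159 227]
(245, 210) world [0.6329 0.2241 0.055 ] tool [-0.0067 -0.0176 -0.0244] [196 202 205]
[-2.58094449 -0.77068012  4.19273762] 0.006434338603083905
```

View pics/w4z.png

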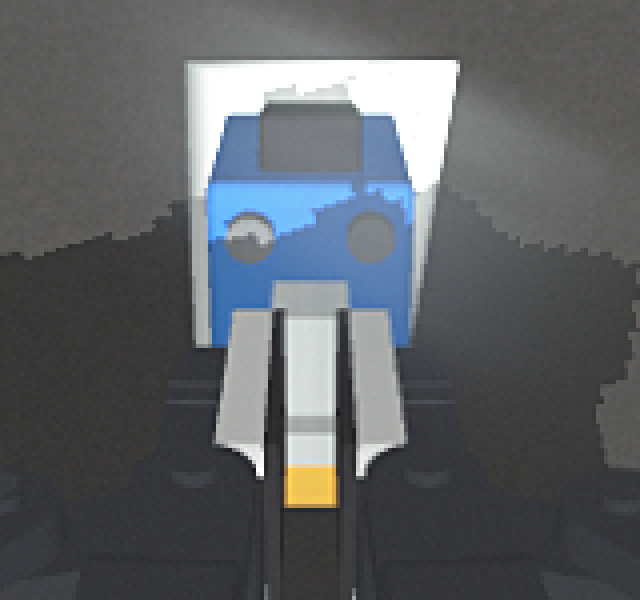

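View pics/s1.png

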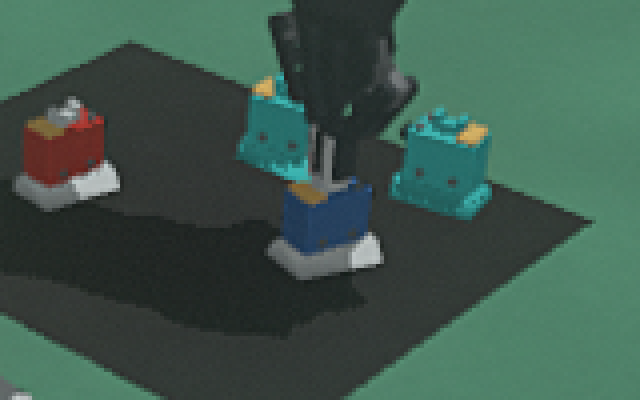

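```bash
python3 - <<'E'
import numpy as np,cv2
from h import *
for nm,pts in dict(w3=[(135,278),(145,265),(165,240),(170,250),(160,262),(140,290),(360,245),(370,265),(345,240),(350,255)],w4=[(243,229),(240,230),(246,232),(276,230),(258,225),(258,250),(252,245),(252,260),(263,260)]).items():
    c=dict(np.load(nm+".npz"));P=wcloud(c)
    for u,v in pts:
        tt=(P[v,u]-c["pt"])@c["Rt"];print(nm,(u,v),"world",P[v,u].round(4),"tool",tt.round(4),c["frame"][v,u])
E
```

```text
w3 (135, 278) world [0.5923 0.2288 0.1538] tool [-0.0465 -0.0119 -0.0826] [49 50 55]
w3 (145, 265) world [0.5929 0.2285 0.1439] tool [-0.0458 -0.0118 -0.0727] [212 214 211]
w3 (165, 240) world [0.594  0.2273 0.1193] tool [-0.0443 -0.011  -0.0481] [35 34 36]
w3 (170, 250) world [0.5932 0.2208 0.1175] tool [-0.043  -0.0046 -0.0463] [52 49 51]
w3 (160, 262) world [0.5947 0.2238 0.1346] tool [-0.0426 -0.0079 -0.0634] [51 52 52]
w3 (140, 290) world [0.5969 0.2275 0.1613] tool [-0.0417 -0.012  -0.0901] [54 56 61]
w3 (360, 245) world [0.6811 0.1997 0.1253] tool [ 0.047  -0.0115 -0.0545] [204 208 202]
w3 (370, 265) world [0.68   0.1999 0.1428] tool [ 0.0458 -0.0113 -0.072 ] [206 210 205]
w3 (345, 240) world [0.6761 0.1996 0.1165] tool [ 0.0423 -0.0098 -0.0457] [61 64 61]
w3 (350, 255) world [0.6752 0.1972 0.1268] tool [ 0.0422 -0.0072 -0.056 ] [63 67 63]
w4 (243, 229) world [0.6304 0.2186 0.0659] tool [-0.0074 -0.0115 -0.0352] [171 173 171]
w4 (240, 230) world [0.6287 0.2183 0.0655] tool [-0.0089 -0.0108 -0.0349] [171 173 171]
w4 (246, 232) world [0.6317 0.2175 0.068 ] tool [-0.0058 -0.0109 -0.0374] [177 179 177]
w4 (276, 230) world [0.6461 0.2136 0.0672] tool [ 0.0091 -0.0116 -0.0366] [178 177 170]
w4 (258, 225) world [0.6374 0.2157 0.0595] tool [ 0.0001 -0.0109 -0.0289] [165 169 171]
w4 (258, 250) world [0.6328 0.2012 0.059 ] tool [ 0.0002  0.0043 -0.0284] [212 218 217]
w4 (252, 245) world [0.6307 0.2052 0.0592] tool [-0.0031  0.0011 -0.0286] [228 235 233]
w4 (252, 260) world [0.6285 0.1985 0.0632] tool [-0.0031  0.0082 -0.0325] [230 237 234]
w4 (263, 260) world [0.6344 0.1977 0.065 ] tool [ 0.0028  0.0071 -0.0344] [182 188 185]
```

Depth shows the real fingertips at tool z ≈ −0.035 when shut and −0.046 when open. By the stated geometry they should be at +0.011. The world heights the wrist camera gives for the die are right (foot 14 mm, block top 53 mm), so the reported TCP lies about 45 mm ahead of the true one. The fingers are resting on the anvil top. I'll open, re-measure the die, and go 45 mm deeper.

Request:
arm_command(increments=[[[0,0,-0.1],0],[[0,0,-0.2],0],[[0,0,-0.2],0],[[0,0,-0.2],0],[[0,0,-0.2],0]], claw=-1)

```text
time: 5.0
ee_pos: [0.6339, 0.2054, 0.0356]
tcp_rot: [180.0, 0.1, -17.8]
wrist_force: [-0.2, 0.3, -0.1]
opening: 0.0782
```

Request:
arm_command(increments=[[[0,0,0],0],[[0,0,0],0],[[0,0,0],0]])

```text
time: 5.3
ee_pos: [0.6339, 0.2053, 0.0355]
tcp_rot: [180.0, 0.1, -17.8]
wrist_force: [0.5, 0.1, 0.5]
opening: 0.0856
```

```bash
python3 look.py w5;python3 go.py .6337 .2059 -.016 -17.7;  python3 - <<'E'
import numpy as np,cv2
from h import *
c=dict(np.load("w5.npz"));P=wcloud(c);hsv=cv2.cvtColor(c["frame"],cv2.COLOR_RGB2HSV)
m=cv2.inRange(hsv,(104,110,40),(122,255,255)).astype(bool);m[:130]=0;m[300:]=0;m[:,:220]=0;m[:,300:]=0
q=P[m];q=q[(q[:,2]>.049)&(q[:,2]<.056)];print(len(q),cv2.minAreaRect(q[:,:2].astype(np.float32)*1000))
b=cv2.inRange(hsv,(15,80,100),(28,255,255)).astype(bool)&(P[...,2]>.05)&(P[...,2]<.062);b[:,:220]=0;b[:,300:]=0;b[320:]=0;q=P[b];print(len(q),cv2.minAreaRect(q[:,:2].astype(np.float32)*1000))
for u,v in [(165,245),(345,245),(160,240),(350,240)]: print(((P[v,u]-c["pt"])@c["Rt"]).round(4))
E
```

```text
[0.6339 0.2053 0.0355] [ 1.7996e+02  1.0000e-01 -1.7840e+01] [[297.32, 0.0, 257.16], [0.0, 297.32, 187.83], [0.0, 0.0, 1.0]] [[1.0, 0.0002, 0.0007, -0.0004], [-0.0004, 0.9566, 0.2914, -0.0744], [-0.0006, -0.2914, 0.9566, -0.1708], [0.0, 0.0, 0.0, 1.0]]
t 5.35 p [0.6339 0.2053 0.0355] rot [ 1.7996e+02  1.0000e-01 -1.7840e+01] F [0.6 0.2 0.4] op 0.0851
d [-0.01  -0.021  2.06 ] roll -0.023 q [ 17.9  21.   10.4  79.5   0.  125.8]
1587 ((633.7662963867188, 205.7876434326172), (49.80465316772461, 27.913496017456055), 71.989990234375)
719 ((646.9389038085938, 251.66018676757812), (144.31797790527344, 23.943832397460938), 73.30293273925781)
[-0.043  -0.0107 -0.0527]
[ 0.0424 -0.0074 -0.0463]
[-0.0468 -0.011  -0.0483]
[ 0.0438 -0.0113 -0.0487]
```

View pics/w5.png

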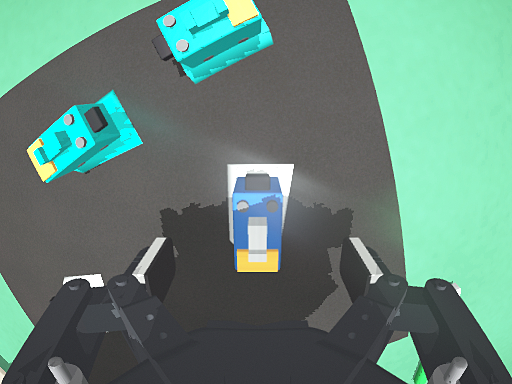

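The blue die stands undisturbed at (258,220), measured 49.8 × 27.9 mm at (0.6338, 0.2058). Now I'll go down.

Request:
arm_command(increments=[[[0,-0.02,0.7],0.03],[[0,-0.02,1.4],0.03],[[0,-0.02,1.8],0.03],[[0,-0.02,2.05],0.03],[[0,-0.02,2.05],0.03]])

```text
time: 5.85
ee_pos: [0.6335, 0.2057, -0.0165]
tcp_rot: [179.9, 0.2, -18.0]
wrist_force: [0.1, -1.0, -0.1]
opening: 0.0852
```

Request:
arm_command(increments=[[[0,0,0],0],[[0,0,0],0],[[0,0,0],0],[[0,0,0],0],[[0,0,0],0]], claw=1, force=60)

```text
time: 6.35
ee_pos: [0.6339, 0.2058, -0.0158]
tcp_rot: [180.0, 0.1, -18.0]
wrist_force: [1.0, 0.7, 3.5]
opening: 0.0274
```

```bash
python3 look.py w6;python3 go.py .6337 .2059 .06 -17.7;  python3 - <<'E'
import numpy as np,cv2
from h import *
c=dict(np.load("w6.npz"))
cv2.imwrite("pics/w6z.png",cv2.cvtColor(cv2.resize(c["frame"][150:320,160:360],(700,595),interpolation=3),cv2.COLOR_RGB2BGR))
E
```

```text
[ 0.6339  0.2058 -0.0158] [ 1.7996e+02  1.1000e-01 -1.8020e+01] [[297.32, 0.0, 257.16], [0.0, 297.32, 187.83], [0.0, 0.0, 1.0]] [[1.0, 0.0002, 0.0007, -0.0004], [-0.0004, 0.9566, 0.2914, -0.0744], [-0.0006, -0.2914, 0.9566, -0.1708], [0.0, 0.0, 0.0, 1.0]]
t 6.4 p [ 0.6339  0.2058 -0.0158] rot [ 1.7996e+02  1.1000e-01 -1.8020e+01] F [-1.2 -0.6  4.4] op 0.0277
d [-1.400e-02 -1.000e-03 -3.031e+00] roll -0.053 q [ 18.   22.2   6.2  74.2   0.  126. ]
```

View pics/w6z.png

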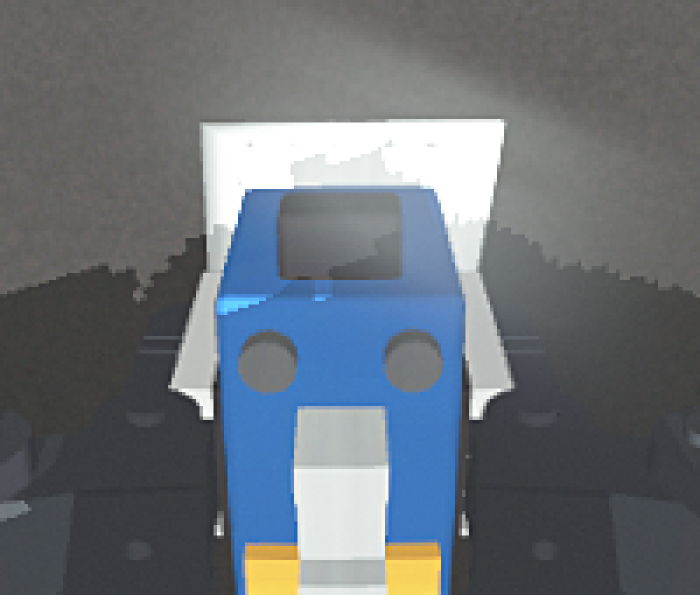

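The block is gripped; the opening of 27.7 mm matches the 28 mm width. Lift and carry next.

Request:
arm_command(increments=[[[0,0,-0.5],0],[[0,0,-1.2],0],[[0,0,-2],0],[[0,0,-2.8],0],[[0,0,-3],0]])

```text
time: 6.9
ee_pos: [0.6348, 0.206, 0.0617]
tcp_rot: [-180.0, -0.0, -18.0]
wrist_force: [0.4, 0.5, -5.7]
opening: 0.0274
```

```bash
python3 go.py .575 -.02 .06 -6.6
```

```text
t 6.9 p [0.6348 0.206  0.0617] rot [-179.96   -0.    -18.02] F [ 0.4  0.5 -5.7] op 0.0274
d [0.524 9.337 0.059] roll -1.904 q [ 18.   20.7  12.9  82.2   0.  126. ]
```

Request:
arm_command(increments=[[[0.1,1.5,0],-0.4],[[0.2,3,0],-0.8],[[0.3,4.5,0],-1.2],[[0.4,6,0],-1.6],[[0.5,7.5,0],-1.9]])

```text
time: 7.4
ee_pos: [0.5874, 0.0225, 0.0605]
tcp_rot: [-180.0, 0.1, -6.5]
wrist_force: [0.6, -0.5, -6.1]
opening: 0.0273
```

Request:
arm_command(increments=[[[0,0.7,0],0],[[0,1,0],0],[[0,1,0],0]])

```text
time: 7.7
ee_pos: [0.5842, -0.003, 0.0599]
tcp_rot: [-180.0, 0.1, -6.6]
wrist_force: [0.2, 0.9, -5.9]
opening: 0.0276
```

```bash
python3 look.py w7;python3 go.py .5678 -.0872 .02 -6.6;  python3 - <<'E'
import numpy as np,cv2
from h import *
c=dict(np.load("w7.npz"))
im=rect(c,.47,.65,-.25,.05,.016,.0004)
cv2.imwrite("pics/r7.png",cv2.cvtColor(im,cv2.COLOR_RGB2BGR));print(im.shape)
E
```

```text
[ 0.5842 -0.003   0.0599] [-1.7998e+02  1.4000e-01 -6.6000e+00] [[297.32, 0.0, 257.16], [0.0, 297.32, 187.83], [0.0, 0.0, 1.0]] [[1.0, 0.0002, 0.0006, -0.0004], [-0.0004, 0.9566, 0.2915, -0.0745], [-0.0005, -0.2915, 0.9566, -0.1708], [0.0, 0.0, 0.0, 1.0]]
t 7.75 p [ 0.5845 -0.0022  0.06  ] rot [-1.7996e+02  1.3000e-01 -6.5500e+00] F [ 0.9  0.1 -5.8] op 0.027
d [-0.271  3.457  1.598] roll 0.009 q [-0.2  9.4 -0.9 79.8  0.1 96.3]
(451, 750, 3)
```

View pics/w7.png

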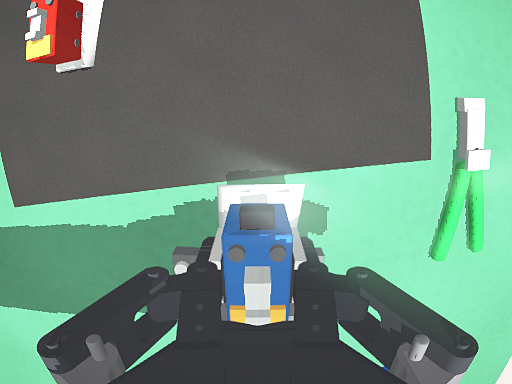

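View pics/r7.png

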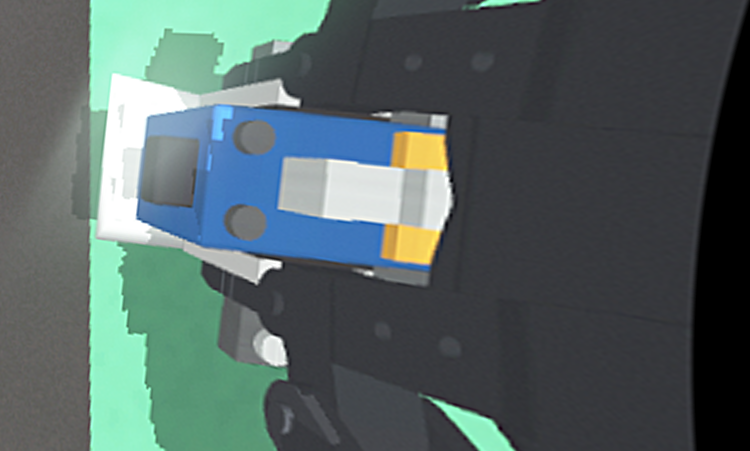

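```bash
python3 - <<'E'
import numpy as np,cv2
from h import *
c=dict(np.load("w1.npz"))
res=.0003
im=rect(c,.49,.65,-.25,-.03,.028,res);cv2.imwrite("pics/r1b.png",cv2.cvtColor(im,cv2.COLOR_RGB2BGR));print(im.shape)
g=cv2.GaussianBlur(cv2.cvtColor(im,cv2.COLOR_RGB2GRAY).astype(float),(0,0),1.2)
hsv=cv2.cvtColor(im,cv2.COLOR_RGB2HSV)
# steel rail inner edge: for columns, the strongest dark->bright transition going down
def toworld(col,row): return np.c_[.65-row*res,-.03-col*res]
gy=cv2.Sobel(g,cv2.CV_64F,0,1)
cols=np.arange(320,395,3);rows=[]
# search window from approx line
for cc in range(300,560,10):
    rr=np.argmax(gy[200:420,cc])+200; rows.append((cc,rr,int(gy[rr,cc])))
print(rows)
bm=cv2.inRange(hsv,(15,120,60),(32,255,255))
low=[(cc,np.nonzero(bm[:,cc])[0].max()) for cc in range(330,560,10) if bm[:,cc].any()];print(low)
E
```

```text
(534, 734, 3)
[(300, np.int64(417), 13), (310, np.int64(349), 36), (320, np.int64(345), 141), (330, np.int64(346), 136), (340, np.int64(347), 133), (350, np.int64(348), 134), (360, np.int64(349), 131), (370, np.int64(351), 130), (380, np.int64(352), 133), (390, np.int64(354), 137), (400, np.int64(355), 144), (410, np.int64(356), 155), (420, np.int64(357), 80), (430, np.int64(359), 77), (440, np.int64(360), 74), (450, np.int64(361), 74), (460, np.int64(362), 73), (470, np.int64(363), 71), (480, np.int64(364), 76), (490, np.int64(365), 86), (500, np.int64(366), 89), (510, np.int64(368), 88), (520, np.int64(369), 90), (530, np.int64(370), 91), (540, np.int64(371), 93), (550, np.int64(258), 48)]
[(330, np.int64(237)), (340, np.int64(239)), (350, np.int64(242)), (360, np.int64(245)), (370, np.int64(246)), (380, np.int64(250)), (390, np.int64(252)), (400, np.int64(253)), (410, np.int64(258)), (420, np.int64(260)), (430, np.int64(261)), (440, np.int64(265)), (450, np.int64(267)), (460, np.int64(265)), (470, np.int64(269)), (480, np.int64(271)), (490, np.int64(272)), (500, np.int64(276)), (510, np.int64(279)), (520, np.int64(280)), (530, np.int64(284)), (540, np.int64(286)), (550, np.int64(288))]
```

View pics/r1b.png

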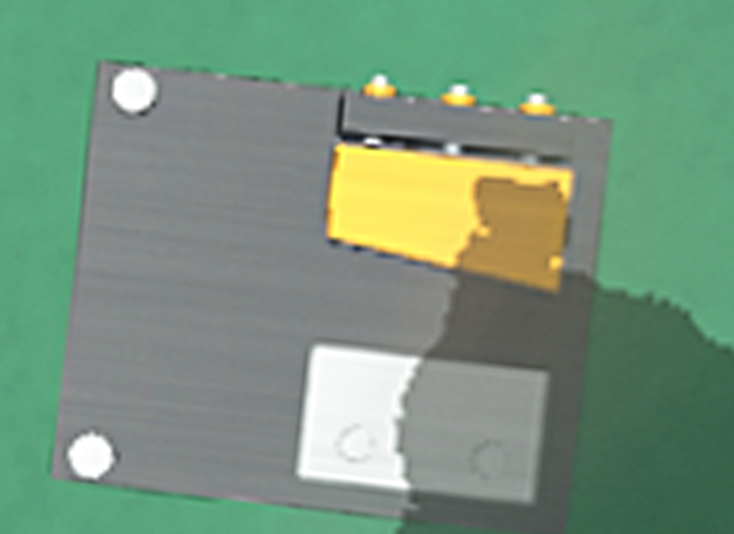

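```bash
python3 go.py .5682 -.0865 .012 -6.7
```

```text
t 7.75 p [ 0.5845 -0.0022  0.06  ] rot [-1.7996e+02  1.3000e-01 -6.5500e+00] F [ 0.9  0.1 -5.8] op 0.027
d [-0.257  3.427  1.918] roll 0.025 q [-0.2  9.4 -0.9 79.8  0.1 96.3]
```

Request:
arm_command(increments=[[[-0.1,1.2,0],0.02],[[-0.2,2.4,0],0.02],[[-0.26,3.43,0],0.02],[[-0.26,3.43,1],0.02],[[-0.26,3.43,1.9],0.02]])

```text
time: 8.25
ee_pos: [0.5688, -0.0861, 0.0121]
tcp_rot: [-179.9, 0.1, -6.7]
wrist_force: [-1.0, 0.9, -5.7]
opening: 0.0272
```

Request:
arm_command(increments=[[[0,0,0],0]])

```text
time: 8.35
ee_pos: [0.5669, -0.0847, 0.0086]
tcp_rot: [-179.9, 0.4, -6.6]
wrist_force: [-0.5, 0.5, -7.3]
opening: 0.0272
```

```bash
python3 go.py .5682 -.0865 .002 -6.7
```

```text
t 8.35 p [ 0.5669 -0.0847  0.0086] rot [-179.91    0.38   -6.61] F [-0.5  0.5 -7.3] op 0.0272
d [0.061 0.064 0.263] roll 0.015 q [-8.5  9.3 -6.8 74.3  0.1 88.1]
```

Request:
arm_command(increments=[[[0.05,0.06,0.1],0],[[0.05,0.06,0.15],0],[[0.05,0.06,0.15],0]])

```text
time: 8.65
ee_pos: [0.5685, -0.086, 0.0056]
tcp_rot: [-179.9, 0.3, -6.6]
wrist_force: [-1.1, 0.0, -5.9]
opening: 0.0269
```

```bash
python3 go.py .5682 -.0865 .001 -6.7
```

```text
t 8.65 p [ 0.5685 -0.086   0.0056] rot [-179.91    0.33   -6.58] F [-1.1  0.  -5.9] op 0.0269
d [-0.01   0.021  0.184] roll 0.02 q [-8.6  9.6 -6.8 73.9  0.1 87.9]
```

Request:
arm_command(increments=[[[0,0,0.1],0],[[0,0,0.18],0],[[0,0,0.18],0]])

```text
time: 8.95
ee_pos: [0.5684, -0.086, 0.001]
tcp_rot: [-179.9, 0.3, -6.6]
wrist_force: [-0.1, 0.4, -5.8]
opening: 0.0275
```

Request:
arm_command(increments=[[[0,0,0.04],0],[[0,0,0.06],0],[[0,0,0.06],0]])

```text
time: 9.25
ee_pos: [0.5689, -0.0861, 0.0003]
tcp_rot: [-179.9, 0.3, -6.6]
wrist_force: [-1.6, 0.8, 0.7]
opening: 0.0268
```

```bash
python3 go.py .5682 -.0865 .000 -6.7
```

```text
t 9.25 p [ 5.689e-01 -8.610e-02  3.000e-04] rot [-179.92    0.26   -6.58] F [-1.6  0.8  0.7] op 0.0268
d [-0.026  0.02   0.01 ] roll 0.02 q [-8.6  9.7 -7.3 73.3  0.1 87.9]
```

Request:
arm_command(increments=[[[0,0.2,0],0],[[0,0.4,0],0],[[0,0.6,0],0],[[0,0.6,0],0]])

```text
time: 9.65
ee_pos: [0.5671, -0.1019, 0.0002]
tcp_rot: [-179.9, 0.3, -6.6]
wrist_force: [-0.2, -0.4, -2.0]
opening: 0.0273
```

```bash
cat > bs.py <<'E'
import numpy as np
from workcell import get_obs
o=get_obs();a=np.radians(-96.7);ex=np.array([np.cos(a),np.sin(a)]);ey=np.array([-ex[1],ex[0]])
p=o["ee_pos"];f=o["wrist_force"];d=p[:2]-[.561,-.131]
print("t %.2f base x %.1f y %.1f z %.1f mm | Fx %.1f Fy %.1f Fz %.1f | rot %s op %.4f Mz %.2f"%(o["time"],d@ex*1e3,d@ey*1e3,p[2]*1e3,f[:2]@ex,f[:2]@ey,f[2],o["tcp_rot"].round(2),o["opening"],o["torque"][2]))
E
python3 bs.py
```

```text
t 9.65 base x -29.6 y 2.7 z 0.2 mm | Fx 0.4 Fy -0.2 Fz -2.0 | rot [-179.95    0.26   -6.63] op 0.0273 Mz -0.08
```

Request:
arm_command(increments=[[[0,0.2,0.02],0],[[-0.02,0.4,0.02],0],[[-0.03,0.6,0.02],0],[[-0.03,0.7,0.02],0],[[-0.03,0.7,0.02],0]])

```text
time: 10.15
ee_pos: [0.5645, -0.12, 0.0002]
tcp_rot: [-180.0, 0.2, -6.7]
wrist_force: [-0.2, -1.3, 4.7]
opening: 0.0275
```

```bash
python3 bs.py
```

```text
t 10.15 base x -11.3 y 2.2 z 0.2 mm | Fx 1.3 Fy -0.1 Fz 4.7 | rot [-179.99    0.21   -6.67] op 0.0275 Mz -0.02
```

Request:
arm_command(increments=[[[-0.01,0.15,-0.02],0],[[-0.02,0.3,-0.02],0],[[-0.03,0.45,-0.02],0],[[-0.03,0.45,-0.02],0]])

```text
time: 10.55
ee_pos: [0.5621, -0.1316, 0.0002]
tcp_rot: [180.0, 0.3, -6.7]
wrist_force: [0.0, -0.7, -3.4]
opening: 0.0274
```

```bash
python3 bs.py
```

```text
t 10.55 base x 0.5 y 1.1 z 0.2 mm | Fx 0.7 Fy 0.1 Fz -3.4 | rot [179.99   0.26  -6.7 ] op 0.0274 Mz -0.05
```

Request:
arm_command(increments=[[[0,0,0],0],[[0,0,0],0],[[0,0,0],0],[[0,0,0],0]], claw=-0.3)

```text
time: 10.95
ee_pos: [0.5622, -0.1316, 0.0004]
tcp_rot: [180.0, 0.2, -6.7]
wrist_force: [0.1, 0.2, -0.3]
opening: 0.0554
```

Request:
arm_command(increments=[[[0,0,-0.5],0],[[0,0,-1.2],0],[[0,0,-2],0],[[0,0,-2.8],0],[[0,0,-3],0]])

```text
time: 11.45
ee_pos: [0.5638, -0.1318, 0.0788]
tcp_rot: [180.0, 0.0, -6.7]
wrist_force: [-0.7, 0.2, 0.3]
opening: 0.0554
```

Request:
arm_command(increments=[[[0,-1,0],0],[[0,-2,0],0],[[0,-2.4,0],0],[[0,-2.4,0],0],[[0,-2.4,0],0]], claw=1)

```text
time: 11.95
ee_pos: [0.5707, -0.0726, 0.0785]
tcp_rot: [179.9, 0.0, -6.7]
wrist_force: [0.5, 0.6, -0.4]
opening: 0.0001
```

```bash
python3 bs.py; python3 look.py w8; python3 - <<'E'
import numpy as np,cv2
from h import *
c=dict(np.load("w8.npz"));P=wcloud(c)
for z,n in((.068,'a'),(.016,'b')):
    im=rect(c,.48,.64,-.24,-.02,z,.0003);cv2.imwrite(f"pics/r8{n}.png",cv2.cvtColor(im,cv2.COLOR_RGB2BGR))
E
```

```text
t 11.95 base x -59.2 y 2.8 z 78.5 mm | Fx -0.7 Fy 0.4 Fz -0.4 | rot [ 1.7994e+02  2.0000e-02 -6.6700e+00] op 0.0001 Mz 0.01
[ 0.5707 -0.0726  0.0785] [ 1.7994e+02  2.0000e-02 -6.6700e+00] [[297.32, 0.0, 257.16], [0.0, 297.32, 187.83], [0.0, 0.0, 1.0]] [[1.0, 0.0002, 0.0006, -0.0004], [-0.0004, 0.9566, 0.2915, -0.0745], [-0.0005, -0.2915, 0.9566, -0.1708], [0.0, 0.0, 0.0, 1.0]]
```

View pics/w8.png

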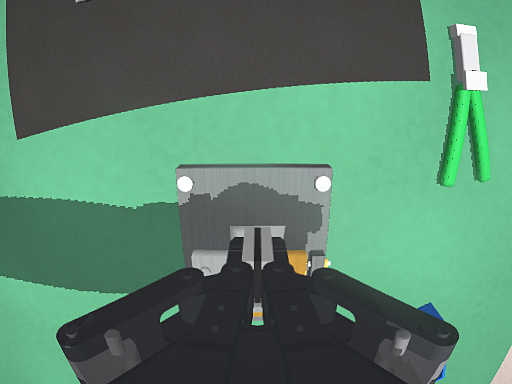

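The die sits between the rails, with the shut fingers above the apron behind it. Now down to tab height and in line.

Request:
arm_command(increments=[[[-0.07,0,0.8],0],[[-0.07,0,1.6],0],[[-0.07,0,2.3],0],[[-0.07,0,2.58],0],[[-0.07,0,2.58],0]])

```text
time: 12.5
ee_pos: [0.5681, -0.0733, 0.0131]
tcp_rot: [179.9, 0.1, -6.7]
wrist_force: [0.8, -0.4, 0.6]
opening: -0.0002
```

Request:
arm_command(increments=[[[0,0,0],0],[[0,0,0],0]])

```text
time: 12.7
ee_pos: [0.5686, -0.0737, 0.0141]
tcp_rot: [179.9, 0.1, -6.8]
wrist_force: [1.3, 0.4, 1.1]
opening: -0.0005
```

```bash
python3 bs.py; python3 look.py w9;python3 - <<'E'
from workcell import camera
from h import *
for n in("top","scene"):
    c=camera(n);f=c["frame"]
    f=f[160:235,250:350] if n=="top" else f[170:270,140:273]
    cv2.imwrite(f"pics/{n}9.png",cv2.cvtColor(cv2.resize(f,(600,450),interpolation=3),cv2.COLOR_RGB2BGR))
E
```

```text
t 12.70 base x -57.8 y 0.9 z 14.1 mm | Fx -0.6 Fy 1.2 Fz 1.1 | rot [ 1.7994e+02  6.0000e-02 -6.7700e+00] op -0.0005 Mz -0.01
[ 0.5686 -0.0737  0.0141] [ 1.7994e+02  6.0000e-02 -6.7700e+00] [[297.32, 0.0, 257.16], [0.0, 297.32, 187.83], [0.0, 0.0, 1.0]] [[1.0, 0.0002, 0.0006, -0.0004], [-0.0004, 0.9566, 0.2915, -0.0745], [-0.0005, -0.2915, 0.9566, -0.1708], [0.0, 0.0, 0.0, 1.0]]
```

View pics/w9.png

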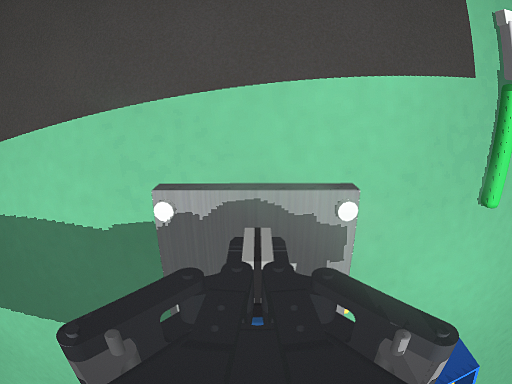

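View pics/scene9.png

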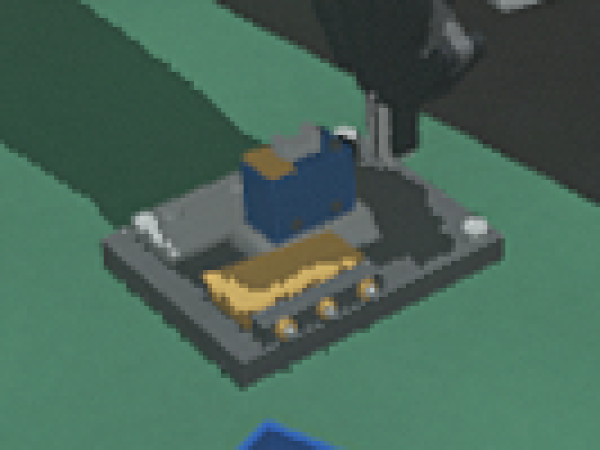

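The shut fingers are behind the tab. Now I'll push with force checks.

Request:
arm_command(increments=[[[0,0.15,0],0],[[0,0.3,0],0],[[0,0.45,0],0],[[0,0.55,0],0],[[0,0.65,0],0]])

```text
time: 13.35
ee_pos: [0.5666, -0.0897, 0.0138]
tcp_rot: [180.0, 0.1, -6.8]
wrist_force: [1.1, 1.8, 0.4]
opening: -0.0001
```

```bash
python3 bs.py
```

```text
t 13.35 base x -41.7 y 0.8 z 13.8 mm | Fx -1.9 Fy 0.8 Fz 0.4 | rot [ 1.7996e+02  6.0000e-02 -6.7600e+00] op -0.0001 Mz 0.05
```

Request:
arm_command(increments=[[[0,0.1,0],0],[[0,0.2,0],0],[[0,0.3,0],0],[[0,0.4,0],0]])

```text
time: 13.75
ee_pos: [0.5654, -0.0998, 0.0139]
tcp_rot: [180.0, 0.1, -6.8]
wrist_force: [0.5, 2.1, 0.3]
opening: -0.0001
```

```bash
python3 bs.py
```

```text
t 13.75 base x -31.5 y 0.8 z 13.9 mm | Fx -2.1 Fy 0.3 Fz 0.3 | rot [ 1.7996e+02  6.0000e-02 -6.7600e+00] op -0.0001 Mz -0.01
```

Request:
arm_command(increments=[[[0,0.05,0],0],[[0,0.1,0],0],[[0,0.16,0],0]])

```text
time: 14.05
ee_pos: [0.5647, -0.1036, 0.0138]
tcp_rot: [180.0, 0.1, -6.7]
wrist_force: [-0.9, 2.7, 0.9]
opening: -0.0
```

```bash
python3 bs.py
```

```text
t 14.05 base x -27.6 y 0.5 z 13.8 mm | Fx -2.6 Fy -1.2 Fz 0.9 | rot [ 1.7998e+02  9.0000e-02 -6.7400e+00] op -0.0000 Mz 0.05
```

Request:
arm_command(increments=[[[0,0.04,0],0],[[0,0.08,0],0],[[0,0.12,0],0]])

```text
time: 14.35
ee_pos: [0.5643, -0.1066, 0.0138]
tcp_rot: [180.0, 0.1, -6.7]
wrist_force: [-1.9, 4.3, 0.5]
opening: 0.0001
```

```bash
python3 bs.py
```

```text
t 14.35 base x -24.6 y 0.4 z 13.8 mm | Fx -4.1 Fy -2.4 Fz 0.5 | rot [ 1.7999e+02  1.0000e-01 -6.7400e+00] op 0.0001 Mz -0.05
```

Request:
arm_command(increments=[[[0,0.03,0],0],[[0,0.06,0],0],[[0,0.08,0],0]])

```text
time: 14.65
ee_pos: [0.5639, -0.1076, 0.0138]
tcp_rot: [-179.9, 0.1, -6.7]
wrist_force: [-2.1, 10.0, 1.9]
opening: -0.0
```

```bash
python3 bs.py
```

```text
t 14.65 base x -23.6 y 0.2 z 13.8 mm | Fx -9.7 Fy -3.2 Fz 1.9 | rot [-1.799e+02  1.300e-01 -6.700e+00] op -0.0000 Mz -0.05
```

Request:
arm_command(increments=[[[0,0.03,0],0],[[0,0.06,0],0],[[0,0.08,0],0]])

```text
time: 14.95
ee_pos: [0.5636, -0.1079, 0.0138]
tcp_rot: [-179.7, 0.2, -6.6]
wrist_force: [-1.0, 13.2, 3.3]
opening: 0.0002
```

```bash
python3 bs.py
```

```text
t 14.95 base x -23.3 y -0.1 z 13.8 mm | Fx -13.0 Fy -2.6 Fz 3.3 | rot [-1.7971e+02  1.5000e-01 -6.6300e+00] op 0.0002 Mz -0.04
```

Request:
arm_command(increments=[[[0,0.05,0],0],[[0,0.08,0],0],[[0,0.08,0],0],[[0,0.08,0],0]])

```text
time: 15.35
ee_pos: [0.5636, -0.1078, 0.0139]
tcp_rot: [-179.5, 0.2, -6.5]
wrist_force: [-1.0, 13.2, 3.0]
opening: 0.0001
```

```bash
python3 bs.py
```

```text
t 15.35 base x -23.3 y -0.1 z 13.9 mm | Fx -13.0 Fy -2.6 Fz 3.0 | rot [-1.795e+02  1.500e-01 -6.550e+00] op 0.0001 Mz -0.04
```

Request:
arm_command(increments=[[[0,0.08,0],0],[[0,0.1,0],0],[[0,0.11,0],0],[[0,0.11,0],0]])

```text
time: 15.75
ee_pos: [0.5636, -0.1078, 0.0139]
tcp_rot: [-179.2, 0.2, -6.4]
wrist_force: [0.3, 16.6, 3.4]
opening: -0.0001
```

```bash
python3 bs.py
```

```text
t 15.75 base x -23.4 y -0.1 z 13.9 mm | Fx -16.6 Fy -1.7 Fz 3.4 | rot [-1.792e+02  1.500e-01 -6.420e+00] op -0.0001 Mz -0.01
```

Request:
arm_command(increments=[[[0,0.11,0],0],[[0,0.125,0],0],[[0,0.135,0],0],[[0,0.135,0],0],[[0,0.135,0],0]])

```text
time: 16.25
ee_pos: [0.5635, -0.1077, 0.014]
tcp_rot: [-178.8, 0.2, -6.3]
wrist_force: [0.2, 21.6, 3.0]
opening: 0.0
```

```bash
python3 bs.py
```

```text
t 16.25 base x -23.5 y -0.2 z 14.0 mm | Fx -21.4 Fy -2.3 Fz 3.0 | rot [-1.7884e+02  1.6000e-01 -6.2700e+00] op 0.0000 Mz -0.03
```

The push reached 21 N with no further travel. Back off and look.

Request:
arm_command(increments=[[[0,-0.3,0],0],[[0,-0.6,0],0],[[0,-1,0],0],[[0,-1.2,0],0],[[0,-1.2,0],0]])

```text
time: 16.75
ee_pos: [0.567, -0.0773, 0.0147]
tcp_rot: [-178.9, 0.1, -6.2]
wrist_force: [-0.6, 0.4, -0.4]
opening: -0.0003
```

Request:
arm_command(increments=[[[0,-1,-1.5],0],[[0,-2.5,-3],0],[[0,-4,-4.5],0],[[0,-4,-5],0],[[0,-4,-5],0]])

```text
time: 17.25
ee_pos: [0.5793, 0.0205, 0.1447]
tcp_rot: [-178.8, -0.1, -6.1]
wrist_force: [0.8, -1.0, 0.7]
opening: 0.0
```

```bash
python3 bs.py; python3 look.py w10; python3 - <<'E'
from workcell import camera
from h import *
c=camera("scene");f=c["frame"][170:270,140:273]
cv2.imwrite("pics/scene10.png",cv2.cvtColor(cv2.resize(f,(600,450),interpolation=3),cv2.COLOR_RGB2BGR))
t=camera("top");np.savez("top10.npz",**t);P=cloud(t);hsv=cv2.cvtColor(t["frame"],cv2.COLOR_RGB2HSV)
cv2.imwrite("pics/top10.png",cv2.cvtColor(cv2.resize(t["frame"][160:235,250:350],(600,450),interpolation=3),cv2.COLOR_RGB2BGR))
def rep(P,hsv):
    m=cv2.inRange(hsv,(104,100,30),(122,255,255)).astype(bool)&(P[...,2]>.064)&(P[...,2]<.073)&(abs(P[...,0]-.56)<.06)&(abs(P[...,1]+.13)<.08)
    q=P[m]
    if len(q)<10: print(len(q));return
    r=cv2.minAreaRect(q[:,:2].astype(np.float32)*1000);a=np.radians(-96.7);ex=np.array([np.cos(a),np.sin(a)]);ey=np.array([-ex[1],ex[0]])
    d=np.array(r[0])-[561,-131];print(len(q),r,"base x %.1f y %.1f"%(d@ex,d@ey),np.median(q[:,2]))
rep(P,hsv);w=dict(np.load("w10.npz"));rep(wcloud(w),cv2.cvtColor(w["frame"],cv2.COLOR_RGB2HSV))
E
```

```text
t 17.25 base x -152.6 y 0.5 z 144.7 mm | Fx 0.9 Fy 0.9 Fz 0.7 | rot [-1.7883e+02 -1.3000e-01 -6.1300e+00] op 0.0000 Mz 0.02
[0.5793 0.0205 0.1447] [-1.7883e+02 -1.3000e-01 -6.1300e+00] [[297.32, 0.0, 257.16], [0.0, 297.32, 187.83], [0.0, 0.0, 1.0]] [[1.0, 0.0002, 0.0006, -0.0003], [-0.0004, 0.9566, 0.2916, -0.0745], [-0.0005, -0.2916, 0.9566, -0.1708], [0.0, 0.0, 0.0, 1.0]]
93 ((557.9161987304688, -149.4304962158203), (47.77295684814453, 27.496654510498047), 83.83502197265625) base x 18.7 y -0.9 0.06738460142869435
39 ((562.654296875, -129.82266235351562), (6.892424583435059, 12.178872108459473), 89.4124755859375) base x -1.4 y 1.5 0.06703981327228418
```

View pics/w10.png

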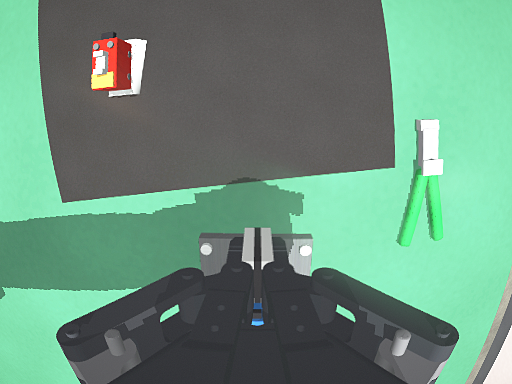

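View pics/top10.png

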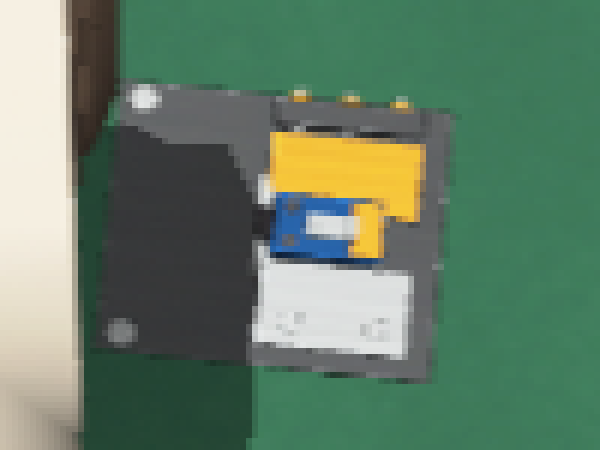

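View pics/scene10.png

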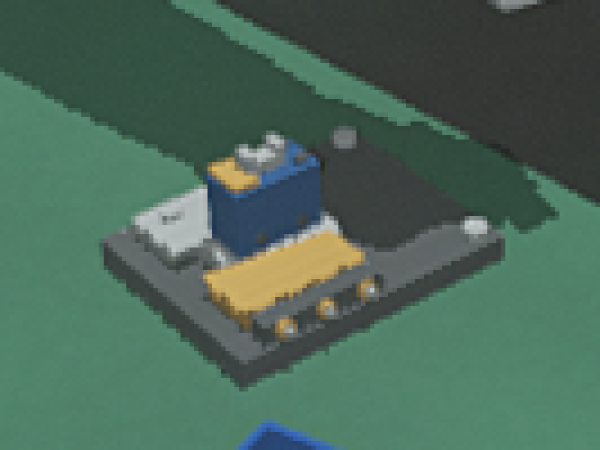

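```bash
python3 go.py .545 -.16 .22 -6.6
```

```text
t 17.4 p [0.5774 0.019  0.1403] rot [-178.88    0.23   -6.26] F [-0.6 -0.6  0.2] op 0.0002
d [-0.523  7.194 -3.326] roll 0.057 q [ 1.3  8.   6.4 88.4  1.1 97.5]
```

Request:
arm_command(increments=[[[0,1,-1.5],0],[[-0.2,2.5,-3],0],[[-0.3,4,-3.3],0],[[-0.5,5.6,-3.3],0],[[-0.5,7,-3.3],0]])

```text
time: 17.9
ee_pos: [0.5448, -0.1578, 0.2185]
tcp_rot: [-178.9, 0.3, -6.3]
wrist_force: [-0.2, -0.1, -0.5]
opening: -0.0002
```

Request:
arm_command(increments=[[[0,0.3,0],0],[[0,0.3,0],0],[[0,0.3,0],0]])

```text
time: 18.2
ee_pos: [0.5437, -0.165, 0.2175]
tcp_rot: [-178.8, 0.4, -6.4]
wrist_force: [-0.1, 0.8, -0.3]
opening: 0.0002
```

```bash
python3 bs.py; python3 look.py w11; python3 - <<'E'
from h import *
w=dict(np.load("w11.npz"));P=wcloud(w);hsv=cv2.cvtColor(w["frame"],cv2.COLOR_RGB2HSV)
m=cv2.inRange(hsv,(100,90,30),(124,255,255)).astype(bool)&(P[...,2]>.064)&(P[...,2]<.0735)&(abs(P[...,0]-.56)<.06)&(abs(P[...,1]+.13)<.08)
q=P[m];r=cv2.minAreaRect(q[:,:2].astype(np.float32)*1000);a=np.radians(-96.7);ex=np.array([np.cos(a),np.sin(a)]);ey=np.array([-ex[1],ex[0]])
d=np.array(r[0])-[561,-131];print(len(q),r,"base x %.1f y %.1f"%(d@ex,d@ey))
im=rect(w,.49,.64,-.23,-.04,.028,.00027);cv2.imwrite("pics/r11.png",cv2.cvtColor(im,cv2.COLOR_RGB2BGR))
E
```

```text
t 18.20 base x 35.7 y -13.2 z 217.5 mm | Fx -0.8 Fy -0.1 Fz -0.3 | rot [-178.85    0.39   -6.39] op 0.0002 Mz -0.05
[ 0.5437 -0.165   0.2175] [-178.85    0.39   -6.39] [[297.32, 0.0, 257.16], [0.0, 297.32, 187.83], [0.0, 0.0, 1.0]] [[1.0, 0.0002, 0.0006, -0.0004], [-0.0004, 0.9566, 0.2916, -0.0745], [-0.0005, -0.2916, 0.9566, -0.1708], [0.0, 0.0, 0.0, 1.0]]
539 ((558.4431762695312, -150.52662658691406), (47.15237808227539, 26.552196502685547), 83.67674255371094) base x 19.7 y -0.3
```

View pics/r11.png

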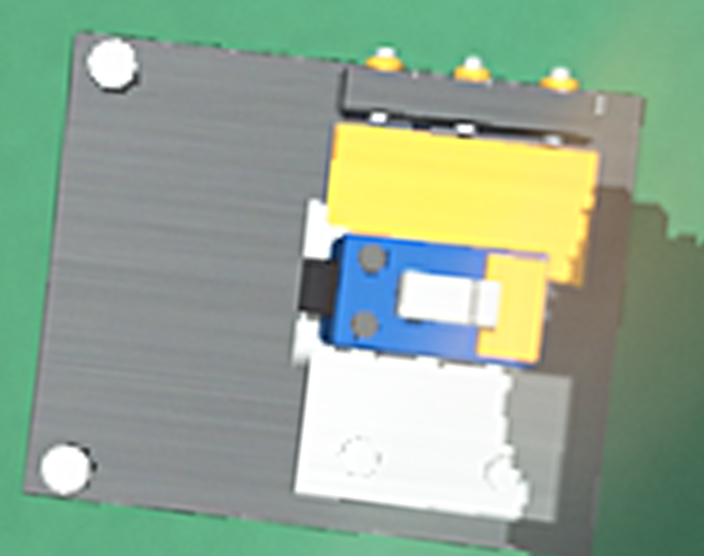

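```bash
python3 - <<'E'
from workcell import camera,job_done,get_obs
from h import *
a=dict(np.load("top0.npz"));b=dict(np.load("top10.npz"))
H=lambda c:cv2.cvtColor(c["frame"],cv2.COLOR_RGB2HSV)
for n,lo,hi,(x0,y0,x1,y1) in [("red",(0,150,80),(8,255,255),(175,225,220,255)),("stripper",(50,180,90),(68,255,255),(220,105,290,140)),("bin",(105,150,60),(122,255,255),(325,110,385,160)),("turq",(85,120,60),(97,255,255),(115,150,165,225)),("key",(0,0,0),(180,110,110),(350,228,385,272))]:
    r=[]
    for c in(a,b):
        m=cv2.inRange(H(c),lo,hi)[y0:y1,x0:x1];v,u=np.nonzero(m);r.append((len(u),round(u.mean()+x0,1) if len(u) else None,round(v.mean()+y0,1) if len(u) else None))
    print(n,r)
print(get_obs()["wrist_force"].round(1),get_obs()["time"])
E
```

```text
red [(99, np.float64(192.3), np.float64(239.4)), (16, np.float64(184.7), np.float64(239.8))]
stripper [(60, np.float64(263.6), np.float64(123.7)), (42, np.float64(269.3), np.float64(123.8))]
bin [(880, np.float64(355.7), np.float64(134.3)), (882, np.float64(355.7), np.float64(134.4))]
turq [(641, np.float64(143.1), np.float64(189.7)), (626, np.float64(143.1), np.float64(189.8))]
key [(25, np.float64(368.5), np.float64(252.2)), (103, np.float64(369.0), np.float64(251.2))]
[ 0.9 -0.3 -0.8] 18.25
```

The arm partly hid the red die and the stripper in that view, so I'll take one fresh picture before handing in.

```bash
python3 - <<'E'
from workcell import camera
from h import *
for n in("top","scene"):
    c=camera(n);a=dict(np.load(n+"0.npz"))["frame"];cv2.imwrite(f"pics/{n}12.png",cv2.cvtColor(np.hstack([a,c["frame"]])[:, :],cv2.COLOR_RGB2BGR)[::1,::1])
    im=cv2.imread(f"pics/{n}12.png");cv2.imwrite(f"pics/{n}12.png",cv2.resize(im,(800,300),interpolation=cv2.INTER_AREA))
E
```

```text
(no output)
```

View pics/scene12.png

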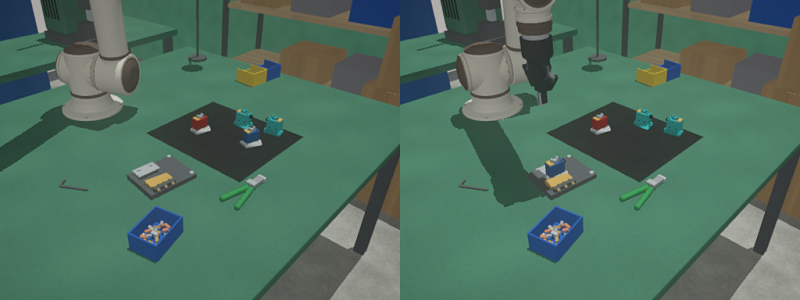

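View pics/top12.png

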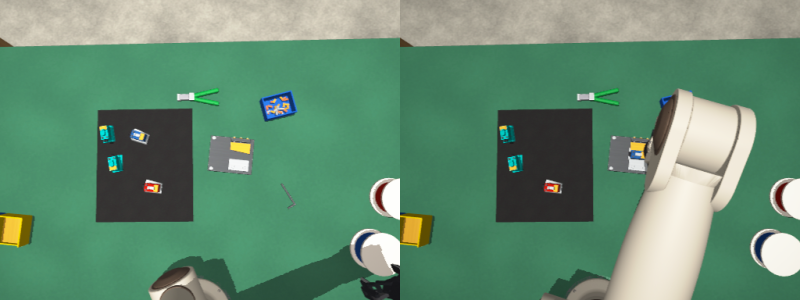

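The bystanders stand as before: red at (552,186), stripper at (600,97), and the bin and hex key unchanged in the scene view. The blue die is seated in the base at (553,168), and the arm is clear of everything.

```bash
python3 -c "
from workcell import job_done;print(job_done())"
```

```text
the job is handed in; nothing more can be done
None
```

The blue die is wedged in the die base, and I handed the job in at about 18.4 s. I set it flat on the apron and slid it in with the fingers until its foot was about 35 mm between the rails. Then I let go and pushed it home on the tab with shut fingers. The push reached about 21 N, and between 13 and 21 N the die did not move.

- **Seating:** after the fingers withdrew, the die still stood where it stopped. It is about 9–10 mm short of the mid-range seat, in line sideways to within 0.3–0.9 mm and square to about 0.4–0.5°. The brass gib's edge in the early picture also put it about 1–2 mm in, which agrees. I did not repeat the push to test the wedge.
- **Fingertip position disagreed with the description:** the real fingertips were about 45 mm behind where the reported tool point puts them. My first grasp therefore closed on the anvil top, with about 4 N and without moving the die. I opened, measured again and went 45 mm deeper.
- **Other things in the scene:** the red die, wire stripper, hex key and bin look unmoved in the last pictures. The top view was partly hidden by the arm, so the bin and hex key were judged there from the scene view.

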